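# Feel along the weld of a steel cover, then click the counter

## Robot

A 6-joint arm with a two-finger parallel gripper is mounted at the origin on the work surface. World frame = base frame: x ahead of the robot, y to its left, z up, the work surface at z = 0. Lengths are in m, angles in rad, forces in N, time in s.
With the tool pointing down it reaches from about 0.375 to 0.975 m from the base axis. Payload 3.8 kg.
Tool frame: the origin (TCP) lies between the finger pads, 19 mm behind the fingertips; this is the grasp point; z points along the fingers, y is the line along which they close (so a half turn about z gives the same grasp; the last joint's range is limited). The gripper opens to 85 mm and grips with 20 to 120 N. Pads are 22 mm wide; open, the fingers measure 114 mm over their backs; the gripper's body (76 mm by 85 mm) begins 54 mm behind the grasp point. The pads swing forward as they close: fully open they stand 13 mm farther back than shut.
Start: joints at [-1.272, 0.264, 1.604, -0, 1.274, -0.037], TCP at [0.222, -0.637, 0.25] pointing down, gripper open.
Joint ranges: [-2.63, 2.63], [-0.94, 2.18], [0.31, 2.57], [-1.31, 4.45], [0, 2.66], [-2.55, 2.55]. Speed limits (rad/s): [2.57, 2.57, 3.14, 3.14, 3.14, 3.14].

## Interface

Orientations are given as a rotation vector (axis times angle).
In Python, from workcell import bot, vision gives the robot as it stands. The module is installed in compiled form; this text tells all that it offers.
- The arm moves only by the tool play_rows, never from a script. Its argument "moves" is a list that holds one entry, the list of rows, each a list of 7 numbers: the turn, a rotation vector about the tool's x, y, z as a fraction of full scale, then the shift along the tool's x, y, z as a fraction of full scale, then the finger opening in mm, from 0 to 85.4. In form: [[[ax, ay, az, x, y, z, jaw], ...]]. A call has 1 to 5 rows; each row shifts and turns the commanded pose from where the row before left it, along the tool's axes as they then stand; what a row does not reach is not made up. Full scale, the value 1, is 0.1 m for a shift and 0.5 rad for a turn. A row lasts 1/12 s, in which the tool goes at most 41.7 mm and 7.16 degrees, less where a joint would pass 70% of its speed; a pose out of reach is approached as far as the arm can. A call with a number of a shift or a turn outside -1 to 1 is refused whole. A call with a gripper value outside its range is refused whole. The fingers move at their own pace and stop on an object; "newtons" is the grip in N (left out, the last holds). Time passes only in rows, so rows that do not move let the fingers close. It gives the time, the measured TCP pose, the force, the opening and the grip force at its end, in the units of the state.
- bot.read_state(): the state, without advancing time (a new reading comes with each control period).
- vision.read_camera(name): name is "scene" or "top"; returns a dict with "image" (400x640x3 uint8, red, green, blue), "depth" (400x640 float32, m along the optical axis (not along the pixel's ray), 0 where there is no reading), "K" (3x3 intrinsics, pixels), "R" (3x3) and "t" (3): a world point X has camera coordinates R X + t. Camera axes: x right, y down, z forward; pixel columns grow to the right and rows downward; lengths in m; the calibration is good to about 2 mm. A picture is of the moment at which its call begins.
- bot.finish_job(): hands the job in; it is judged then, once.
The state is a dict: "time": time; "q": joint angles; "joint_vel": joint speeds; "joint_torque": joint torques, N m; "tool_pos": TCP position; "tcp_rot": TCP orientation; "wrist_force": force on the tool from outside, world axes, zero at the start; "torque": the same for the moment, N m; "width": opening from 0.0 (shut) to 1.0 (fully open); "grip_force": force on a finger pad.
Only numpy, scipy, OpenCV 4.12 (cv2) and the standard library are available. Lean on these libraries where they do the work, as an engineer would, in place of code of your own. Each camera call takes 0.05 s, during which the arm holds its last target. There are 200 camera calls.

## Task

Check the weld on the steel cover for burrs: with the fingertips, the tool held upright, trace the raised S-shaped bead in light touch from the end beside the round boss all the way to the other end, following every bend and never pushing the sprung bed down to its stop. Then press the push button on the counter box right down and let it come back, to log the part. Only touch: lift nothing, and leave the cover in its bed and everything else where it is.

Things in the scene. Friction and masses are not known exactly. Their poses are not given: they have to be found in the camera images.
- cover: polished stainless steel cover plate, 280 x 150 mm, 6 mm thick, 0.8 kg, lying loose in the sprung bed between low lips (2 mm play all round). Origin at the centre of its underside, z up, its top face 6 mm above; x along the long side. A round boss 20 mm across and 16 mm high stands on its top at x = -126 mm, y = 0: it marks the end where the weld starts
- bead: the raised S-shaped weld bead on the cover, darker steel, 10 mm wide, rising 4 mm above the cover's top face; fixed to the cover and with the cover's frame (same origin and axes). In that frame it follows y = 30 mm x sin(2 pi x / 190 mm) from x = -95 mm (the start, beside the boss) to x = +95 mm (the end); about 230 mm long
- seam0 (a point): point 1 of 9 on the crest (top) of the bead, evenly spaced about 29 mm apart along it; this is the start, 31 mm from the boss's centre. z of the point is the height of the crest
- seam1 (a point): point 2 of 9 on the crest (top) of the bead, evenly spaced about 29 mm apart along it. z of the point is the height of the crest
- seam2 (a point): point 3 of 9 on the crest (top) of the bead, evenly spaced about 29 mm apart along it. z of the point is the height of the crest
- seam3 (a point): point 4 of 9 on the crest (top) of the bead, evenly spaced about 29 mm apart along it. z of the point is the height of the crest
- seam4 (a point): point 5 of 9 on the crest (top) of the bead, evenly spaced about 29 mm apart along it. z of the point is the height of the crest
- seam5 (a point): point 6 of 9 on the crest (top) of the bead, evenly spaced about 29 mm apart along it. z of the point is the height of the crest
- seam6 (a point): point 7 of 9 on the crest (top) of the bead, evenly spaced about 29 mm apart along it. z of the point is the height of the crest
- seam7 (a point): point 8 of 9 on the crest (top) of the bead, evenly spaced about 29 mm apart along it. z of the point is the height of the crest
- seam8 (a point): point 9 of 9 on the crest (top) of the bead, evenly spaced about 29 mm apart along it; this is the far end. z of the point is the height of the crest
- bed: fixed steel foot of the sprung bed, 300 x 170 mm, origin at the centre of its underside on the table, axes as the cover's. The cover's underside lies 38 mm above it, the bead's crest 48 mm above it; the bed's lips are lower than the cover's top face
- float (a joint): how far the sprung bed, with the cover on it, is pushed straight down, in m: 0 at rest, 0.012 at its stop. It starts to give at about 2 to 4 N and stiffens by 0.5 N per mm, and springs back when released
- counter: grey counter box on the table, fixed, 100 x 80 mm, 45 mm high, origin at the centre of its underside, with one round push button on top. It stands to the left or the right of the bed
- push_top (a point): centre of the top face of the counter's round grey push button, 32 mm across
- push (a joint): how far the counter's button is pressed straight down, in m: 0 out, 0.006 fully down; fully down takes about 5 N, and it springs back
- nut: loose dark steel hexagon nut, 29 mm across flats, 16 mm high, lying on the cover in a bay of the S; origin at the centre of its underside. Bystander
- plug: loose black rubber polishing plug, 28 mm across, 34 mm high, standing on the cover in the other bay of the S; origin at the centre of its underside. Bystander
- wheels: loose pair of black grinding wheels lying one on the other (one piece), 100 mm across, 40 mm high, on the other side of the bed from the counter; origin at the centre of the underside. Bystander
- canister: loose polished steel canister standing at the far left, 68 mm across, 185 mm high; origin at the centre of its underside. Bystander
- wrench: loose wrench lying on the table on the right. Bystander
- brush: loose brush lying on the table on the left. Bystander
- cup: loose small steel bowl, 90 mm across, 70 mm high, far right; origin at the centre of its underside. Bystander
Mind the look-alikes: they are no part of the job. Leave any green, purple or turquoise look-alike of the counter alone.

How it is judged:
On the way, in this order (a step that is already met when the one before it is completed fails the run):
1. fingertips touching the bead at point 1 of 9 (TCP within 12 mm of it, seen from above, the tool near upright) (horizontal distance between the grasp point and seam0 below 0.012 m and contact force between the fingers and bead above 0.2 N), for 0.04 s.
2. fingertips touching the bead at point 2 of 9 (TCP within 12 mm of it, seen from above, the tool near upright) (horizontal distance between the grasp point and seam1 below 0.012 m and contact force between the fingers and bead above 0.2 N), for 0.04 s.
3. fingertips touching the bead at point 3 of 9 (TCP within 12 mm of it, seen from above, the tool near upright) (horizontal distance between the grasp point and seam2 below 0.012 m and contact force between the fingers and bead above 0.2 N), for 0.04 s.
4. fingertips touching the bead at point 4 of 9 (TCP within 12 mm of it, seen from above, the tool near upright) (horizontal distance between the grasp point and seam3 below 0.012 m and contact force between the fingers and bead above 0.2 N), for 0.04 s.
5. fingertips touching the bead at point 5 of 9 (TCP within 12 mm of it, seen from above, the tool near upright) (horizontal distance between the grasp point and seam4 below 0.012 m and contact force between the fingers and bead above 0.2 N), for 0.04 s.
6. fingertips touching the bead at point 6 of 9 (TCP within 12 mm of it, seen from above, the tool near upright) (horizontal distance between the grasp point and seam5 below 0.012 m and contact force between the fingers and bead above 0.2 N), for 0.04 s.
7. fingertips touching the bead at point 7 of 9 (TCP within 12 mm of it, seen from above, the tool near upright) (horizontal distance between the grasp point and seam6 below 0.012 m and contact force between the fingers and bead above 0.2 N), for 0.04 s.
8. fingertips touching the bead at point 8 of 9 (TCP within 12 mm of it, seen from above, the tool near upright) (horizontal distance between the grasp point and seam7 below 0.012 m and contact force between the fingers and bead above 0.2 N), for 0.04 s.
9. fingertips touching the bead at point 9 of 9 (TCP within 12 mm of it, seen from above, the tool near upright) (horizontal distance between the grasp point and seam8 below 0.012 m and contact force between the fingers and bead above 0.2 N), for 0.04 s.
10. the counter's button pressed down at least 4.5 mm by the fingers (value of joint push above 0.0045 m and contact force between the fingers and counter above 0.5 N), for 0.05 s.
At the end, for the whole second after the job is handed in: Bead touched at nine points in order, then button pressed; now the bed is back up (2 mm), the button out (1.5 mm), the cover flat and still in its bed (6 mm), nut and plug within 20 mm and other loose things within 25 mm of where they began (value of joint float below 0.002 m and value of joint push below 0.0015 m and horizontal distance between cover and bed below 0.006 m and z of cover in the frame of bed below 0.041 m and angle between cover's own z axis and vertical below 0.03 rad and linear speed of cover below 0.02 m/s and distance of each of nut, plug from where it was at the start of the episode below 0.02 m and distance of each of wheels, canister, wrench, brush, cup from where it was at the start of the episode below 0.025 m).
It fails at once if the sprung bed is pushed down more than 10.5 mm, to its stop (value of joint float above 0.0105 m).
It fails at once if the cover is lifted or tilted out of its bed (z of cover in the frame of bed above 0.045 m or angle between cover's own z axis and vertical above 0.06 rad or horizontal distance between cover and bed above 0.01 m).
It fails at once if the nut or the plug on the cover is moved more than 20 mm or tipped (distance of any of nut, plug from where it was at the start of the episode above 0.02 m or angle between any of nut, plug's own z axis and vertical above 0.5 rad).
It fails at once if another loose thing is moved more than 25 mm (distance of any of wheels, canister, wrench, brush, cup from where it was at the start of the episode above 0.025 m).
It also fails if it takes over 51 s, if anything falls off the work surface, if the arm or the gripper's body presses on something with over 40 N, if the wrist force passes 120 N, or if a joint passes its speed limit or range.

## Working session

There is one attempt and no reset: what is moved stays moved. The work goes in short steps, Python scripts to look and compute and a tool call to move; the robot and the scene stay as the last step left them, time stands still between calls to the robot, and variables do not carry over. Pictures are saved under pics/ and viewed, at most 10 in all, crops included, and the job is handed in when it is done.

Besides the shell and the picture viewer there is one more tool, called after ">>>" by a JSON object that holds its "op" and its "data". play_rows: Moves the arm, as the interface text tells. Its arguments: {"type":"object","properties":{"moves":{"type":"array","items":{"type":"array","items":{"type":"array","items":{"type":"number"}}}},"newtons":{"type":"number"}},"required":["moves"]}

```bash
mkdir -p pics; python3 - <<'E'
from workcell import bot, vision
import cv2,numpy as np
s=bot.read_state();print(s)
for n in("top","scene"):
    c=vision.read_camera(n);np.savez(n+".npz",**c)
    cv2.imwrite(f"pics/{n}0.png",c["image"][:,:,::-1]);print(n,c["K"],c["R"],c["t"])
E
```

```text
{'time': 0.0, 'q': array([-1.27192195e+00,  2.64791307e-01,  1.60541236e+00, -8.11968451e-06,
        1.27367978e+00, -3.68713504e-02]), 'joint_vel': array([-0.00259599, -0.00129355,  0.00082852, -0.00069862, -0.00044428,
        0.00078398]), 'joint_torque': array([-1.83046774e-03, -5.15118599e+01, -3.67313468e+01, -1.51506310e-04,
        1.30131273e-02,  1.53954187e-05]), 'tool_pos': array([ 0.22220183, -0.63663524,  0.24861555]), 'tcp_rot': array([-3.09519053e+00, -5.24538942e-01,  4.81783679e-04]), 'wrist_force': array([ 0.50909412, -0.10742786, -0.53296515]), 'torque': array([ 0.00199035, -0.00133761, -0.0185469 ]), 'grip_force': 0.0, 'width': 1.0004647462197442}
top [[420.59231832   0.         318.69094686]
 [  0.         420.59231832 199.49022473]
 [  0.           0.           1.        ]] [[-2.96883618e-02 -9.99554145e-01 -3.18005335e-03]
 [-9.96823503e-01  2.98421773e-02 -7.38400237e-02]
 [ 7.39020015e-02  9.77762583e-04 -9.97265029e-01]] [0.08808623 0.48719579 1.68715652]
scene [[400.95251249   0.         319.64843838]
 [  0.         400.95251249 202.25786471]
 [  0.           0.           1.        ]] [[ 0.84496778  0.53478086  0.00623639]
 [ 0.29238756 -0.45215332 -0.84265466]
 [-0.44781578  0.71383948 -0.53841826]] [-0.44107499 -0.03490766  1.51382949]
```

View pics/top0.png

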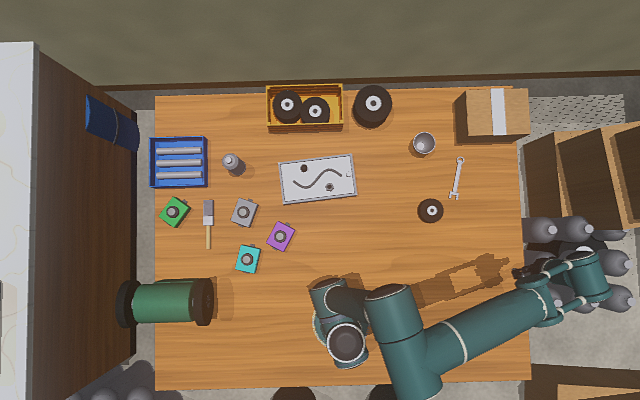

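View pics/scene0.png

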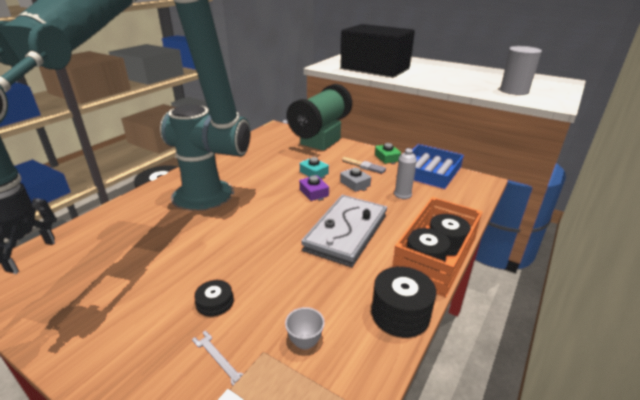

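```bash
cat > h.py <<'E'
import numpy as np,cv2
def load(n): return dict(np.load(n+".npz"))
def ray(c,px,z):
    px=np.atleast_2d(px).astype(float)
    d=np.c_[(px-c["K"][:2,2])/c["K"][0,0],np.ones(len(px))]@c["R"]   # R^T d
    o=-c["R"].T@c["t"]
    return o+d*((z-o[2])/d[:,2])[:,None]
def proj(c,X):
    p=np.atleast_2d(X)@c["R"].T+c["t"]; return p[:,:2]/p[:,2:]*c["K"][0,0]+c["K"][:2,2]
E
python3 - <<'E'
from h import *
c=load("top");im=c["image"][:,:,::-1].copy()
a=cv2.resize(im[140:210,265:370],None,fx=7,fy=7,interpolation=cv2.INTER_CUBIC)
b=cv2.resize(im[190:275,150:310],None,fx=4,fy=4,interpolation=cv2.INTER_CUBIC)
h=max(a.shape[0],0)
cv2.imwrite("pics/a.png",a);cv2.imwrite("pics/b.png",b)
hsv=cv2.cvtColor(im,cv2.COLOR_BGR2HSV)
m=((hsv[:,:,1]<60)&(hsv[:,:,2]>110)).astype(np.uint8)
roi=np.zeros_like(m);roi[145:210,270:362]=1
m=m*roi;cs,_=cv2.findContours(m,cv2.RETR_EXTERNAL,cv2.CHAIN_APPROX_NONE);k=max(cs,key=cv2.contourArea)
for z in(.04,.044):
    P=ray(c,k[:,0],z)[:,:2].astype(np.float32);print(z,cv2.minAreaRect(P))
D=c["depth"]
# depth based heights
v,u=np.mgrid[0:400,0:640];X=np.stack([(u-c["K"][0,2])/c["K"][0,0]*D,(v-c["K"][1,2])/c["K"][0,0]*D,D],-1)-c["t"]
W=X@c["R"]
np.save("W.npy",W)
for n,(x,y) in dict(plate=(330,170),boss=(348,176),plug=(304,168),nut=(330,187),cnt=(244,203),btn=(244,212),can=(231,158)).items(): print(n,W[y,x].round(4),im[y,x])
# bead: dark in plate
g=cv2.cvtColor(im,cv2.COLOR_BGR2GRAY);r=cv2.minAreaRect(k);print(r)
E
```

```text
0.04 ((0.5738075375556946, 0.07706476747989655), (0.17010433971881866, 0.3007069230079651), 5.464722156524658)
0.044 ((0.573306679725647, 0.07705236971378326), (0.16969901323318481, 0.2999904453754425), 5.464722156524658)
plate [0.6051 0.0246 0.0432] [64 69 81]
boss [ 0.5775 -0.0462  0.052 ] [120 118 125]
plug [0.611  0.1275 0.0786] [62 70 82]
nut [0.5348 0.0272 0.0596] [53 62 76]
cnt [0.4826 0.3722 0.0431] [162 156 159]
btn [0.4452 0.3674 0.073 ] [168 168 171]
can [0.6434 0.3956 0.1675] [106 104 113]
((317.22308349609375, 178.2846221923828), (42.04777145385742, 75.041015625), 82.87498474121094)
```

View pics/a.png

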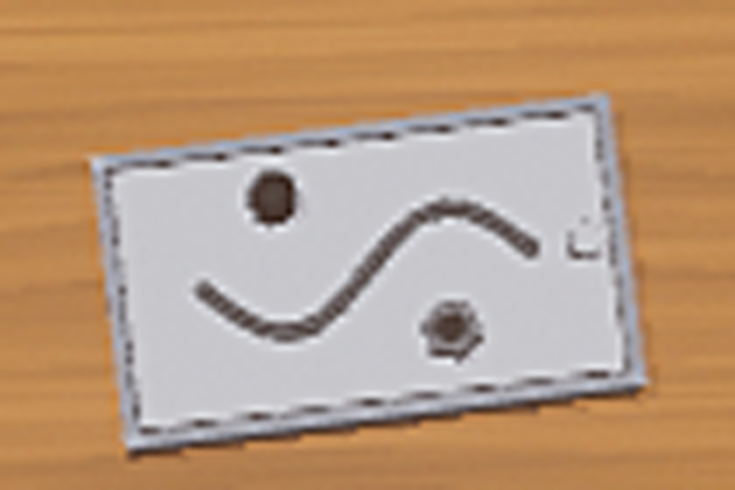

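View pics/b.png

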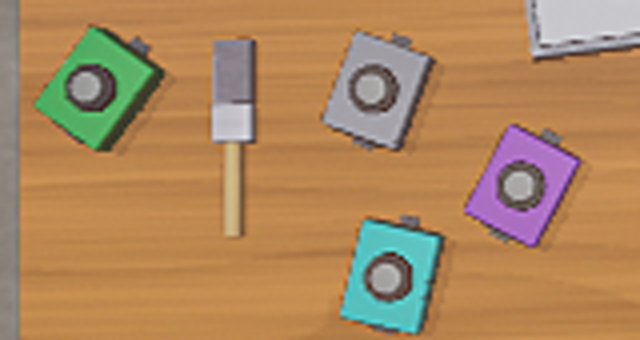

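The cover is at about (317,178) in the top image. The boss is at its right end (348.6,174.7), so cover +x points left in the image. The plug is in the upper bay at (304,168) and the nut is in the lower bay at (330,187).

Counter candidates are grey (244,212), green (173,212), turquoise (247,259) and purple (280,236). Grey matches "grey counter box", and the crop confirms it stands alone left of the bed.

```bash
python3 - <<'E'
from h import *
from scipy.integrate import cumulative_trapezoid as ct
from scipy.optimize import least_squares
c=load("top");im=c["image"][:,:,::-1].copy();g=cv2.cvtColor(im,cv2.COLOR_BGR2GRAY)
roi=np.zeros_like(g);roi[166:190,291:343]=1
m=((g<140)&(roi>0)).astype(np.uint8)
n,l,st,ce=cv2.connectedComponentsWithStats(m,connectivity=8)
for i in range(1,n):
    if st[i,4]>8: print(i,st[i],ce[i])
i=1+np.argmax(st[1:,2]);v,u=np.nonzero(l==i);P=ray(c,np.c_[u,v],.048)[:,:2]
def fr(p,P):
    R=np.array([[np.cos(p[2]),-np.sin(p[2])],[np.sin(p[2]),np.cos(p[2])]]);return (P-p[:2])@R
w=200-g[v,u]
def res(p):
    q=fr(p,P);s=30*np.sin(2*np.pi*q[:,0]/190e-0*1e3)/1e3
    sl=.03*2*np.pi/.19*np.cos(2*np.pi*q[:,0]/.19)
    return (q[:,1]-s)/np.sqrt(1+sl**2)
yaw=np.deg2rad(95.46);p0=np.array([.5733,.0770,yaw])
q=fr(p0,P);print("bead x range",q[:,0].min(),q[:,0].max(),"mean",q.mean(0),"res",res(p0).mean(),res(p0).std())
f=least_squares(res,p0,loss="soft_l1",f_scale=.003);q=fr(f.x,P);print("fit",f.x,np.rad2deg(f.x[2]),"x range",q[:,0].min(),q[:,0].max(),res(f.x).std())
p=f.x
bx=ray(c,[[348.6,174.7]],.06)[:,:2];print("boss",fr(p,bx),fr(p0,bx))
x=np.linspace(-.095,.095,2001);y=.03*np.sin(2*np.pi*x/.19);s=ct(np.hypot(np.gradient(x),np.gradient(y)),initial=0)
t=np.linspace(0,s[-1],17);X=np.c_[np.interp(t,s,x),np.interp(t,s,y)]
R=np.array([[np.cos(p[2]),-np.sin(p[2])],[np.sin(p[2]),np.cos(p[2])]]);S=X@R.T+p[:2]
np.save("S.npy",S);print((S*1e3).round(1).tolist())
# counter button
W=np.load("W.npy");sub=W[195:230,228:262];print("btn max z",np.sort(sub[...,2].ravel())[-12:].round(4))
hs=cv2.HoughCircles(cv2.resize(g[200:224,232:256],None,fx=10,fy=10,interpolation=cv2.INTER_CUBIC),cv2.HOUGH_GRADIENT,1,100,param1=80,param2=15,minRadius=25,maxRadius=60);print(hs)
mk=sub[...,2]>.062;vv,uu=np.nonzero(mk);print("btn px",uu.mean()+228,vv.mean()+195,mk.sum())
for z in(.06,.07): print(ray(c,[[uu.mean()+228,vv.mean()+195],[243.5,212.3]],z))
# triangulate with scene
sc=load("scene")
pb=ray(c,[[243.4,212.2]],.07)[0]
for z in(.05,.06,.07,.08): print(z,proj(sc,ray(c,[[243.4,212.2]],z)))
D=sc["depth"];v,u=np.mgrid[150:200,330:385]
d=D[150:200,330:385];X=(np.stack([(u-sc["K"][0,2])/sc["K"][0,0]*d,(v-sc["K"][1,2])/sc["K"][0,0]*d,d],-1)-sc["t"])@sc["R"]
mm=np.hypot(*(X[...,:2]-pb[:2]).transpose(2,0,1))<.013
print("scene btn z pct",np.percentile(X[mm][:,2],[5,25,50,75,95]),mm.sum())
cv2.imwrite("pics/c.png",cv2.resize(sc["image"][145:205,290:390,::-1],None,fx=7,fy=7,interpolation=cv2.INTER_CUBIC))
E
```

```text
1 [300 166   7   6  38] [303.15789474 168.39473684]
2 [293 168  49  21 143] [317.27972028 178.14685315]
3 [325 183   9   7  41] [329.04878049 186.29268293]
bead x range -0.0966135674350481 0.09781831976501884 mean [-0.00043131  0.00021855] res 0.0003052701173101588 0.0028267189441950674
fit [0.57290177 0.07708518 1.662449  ] 95.25131127934853 x range -0.09671795193440544 0.09768370837178518 0.002819707506542763
boss [[-0.12552596  0.0027797 ]] [[-0.12539231  0.0036252 ]]
[[581.6, -17.5], [590.7, -6.3], [599.0, 5.4], [605.3, 18.4], [607.1, 32.5], [602.7, 46.1], [594.2, 57.7], [583.8, 67.7], [572.9, 77.1], [562.0, 86.4], [551.6, 96.5], [543.1, 108.0], [538.7, 121.6], [540.5, 135.8], [546.8, 148.7], [555.1, 160.5], [564.2, 171.7]]
btn max z [0.0701 0.0713 0.0714 0.0721 0.073  0.0734 0.0753 1.7188 1.7188 1.7188
 1.7188 1.7188]
[[[106.5 120.5  37.1]]]
btn px 242.36 211.92000000000002 50
[[0.44633183 0.37619859 0.06      ]
 [0.44469645 0.37172157 0.06      ]]
[[0.44583296 0.37436389 0.07      ]
 [0.44420743 0.36991385 0.07      ]]
0.05 [[354.65838078 172.37939001]]
0.06 [[354.46224501 170.24671389]]
0.07 [[354.26446617 168.0961719 ]]
0.08 [[354.06502352 165.92753862]]
scene btn z pct [0.05415106 0.0578588  0.06373694 0.06507729 0.06608419] 24
```

View pics/c.png

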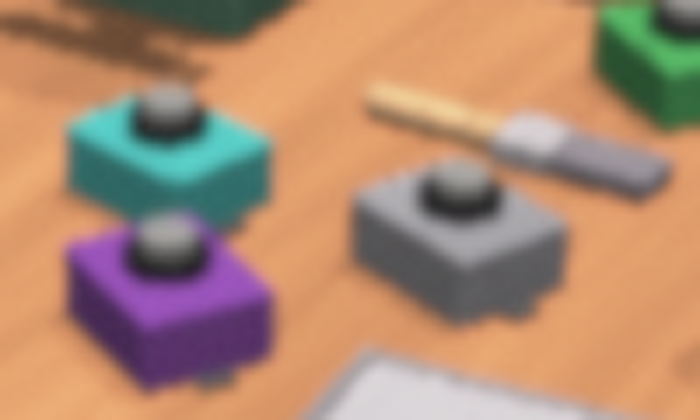

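The button top is at about (356,171) in the scene view, at a height near 0.06. The fit residuals, bead range (±97 mm) and boss (-125.5 mm) all match the description. I'll turn to yaw 0, close the fingers and approach.

>>> {"op": "play_rows", "data": {"moves": [[[0,0,0.224,0,0,0,0],[0,0,0.224,0,0,0,0],[0,0,0.224,0,0,0,0],[0,0,0,0.2,-0.34,0,0],[0,0,0,0.2,-0.34,0,0]]], "newtons": 20}}

```text
time: 0.52
tool_pos: [0.2617, -0.5694, 0.2487]
tcp_rot: [-3.14, 0.006, 0.001]
wrist_force: [0.7, 0.2, -0.3]
width: 0.297
grip_force: 0.0
```

>>> {"op": "play_rows", "data": {"moves": [[[0,0,0,0.21,-0.35,0,0],[0,0,0,0.21,-0.35,0,0],[0,0,0,0.21,-0.35,0,0],[0,0,0,0.21,-0.35,0,0],[0,0,0,0.21,-0.35,0,0]]]}}

```text
time: 0.93
tool_pos: [0.3678, -0.3923, 0.2495]
tcp_rot: [-3.141, 0.001, 0.001]
wrist_force: [0.8, -0.5, -0.0]
width: -0.002
grip_force: 0.0
```

>>> {"op": "play_rows", "data": {"moves": [[[0,0,0,0.21,-0.35,0,0],[0,0,0,0.21,-0.35,0,0],[0,0,0,0.21,-0.35,0,0],[0,0,0,0.21,-0.35,0,0],[0,0,0,0.21,-0.35,0,0]]]}}

```text
time: 1.35
tool_pos: [0.4728, -0.2173, 0.2497]
tcp_rot: [-3.141, 0.001, 0.0]
wrist_force: [0.1, 0.1, -0.0]
width: -0.002
grip_force: 0.0
```

>>> {"op": "play_rows", "data": {"moves": [[[0,0,0,0.21,-0.35,0,0],[0,0,0,0.21,-0.35,0,0],[0,0,0,0.21,-0.35,0,0],[0,0,0,0.21,-0.35,0,0],[0,0,0,0,0,0,0]]]}}

```text
time: 1.77
tool_pos: [0.5591, -0.0733, 0.2496]
tcp_rot: [-3.138, -0.008, -0.002]
wrist_force: [0.3, -0.9, 0.7]
width: -0.004
grip_force: 0.0
```

>>> {"op": "play_rows", "data": {"moves": [[[0,0,0,0.112,-0.28,0,0],[0,0,0,0.112,-0.28,0,0],[0,0,0,0,0,0.4,0],[0,0,0,0,0,0.4,0],[0,0,0,0,0,0.4,0]]]}}

```text
time: 2.18
tool_pos: [0.5796, -0.023, 0.1294]
tcp_rot: [3.141, 0.002, 0.004]
wrist_force: [0.8, -0.3, -0.2]
width: -0.001
grip_force: 0.0
```

>>> {"op": "play_rows", "data": {"moves": [[[0,0,0,0,0,0.4,0],[0,0,0,0,0,0,0],[0,0,0,0,0,0.1,0],[0,0,0,0,0,0,0],[0,0,0,0,0,0,0]]]}}

```text
time: 2.6
tool_pos: [0.5807, -0.0238, 0.0822]
tcp_rot: [3.141, -0.001, 0.005]
wrist_force: [-0.3, 0.8, 0.2]
width: 0.003
grip_force: 0.0
```

>>> {"op": "play_rows", "data": {"moves": [[[0,0,0,0.01,-0.06,0.1,0],[0,0,0,0,0,0.03,0],[0,0,0,0,0,0.03,0],[0,0,0,0,0,0.02,0],[0,0,0,0,0,0,0]]]}}

```text
time: 3.02
tool_pos: [0.5811, -0.017, 0.0631]
tcp_rot: [-3.141, 0.0, -0.004]
wrist_force: [0.7, 1.9, 5.1]
width: -0.0
grip_force: 2.8
```

>>> {"op": "play_rows", "data": {"moves": [[[0,0,0,0.048,-0.054,0,0],[0,0,0,0.048,-0.054,0,0],[0,0,0,0.083,-0.117,0,0],[0,0,0,0,0,0,0],[0,0,0,0,0,0,0]]]}}

```text
time: 3.43
tool_pos: [0.5993, 0.0057, 0.0633]
tcp_rot: [-3.141, -0.0, -0.004]
wrist_force: [-0.3, 2.6, 5.0]
width: -0.003
grip_force: 2.8
```

>>> {"op": "play_rows", "data": {"moves": [[[0,0,0,0.06,-0.127,0,0],[0,0,0,0.018,-0.141,0,0],[0,0,0,0,0,0,0],[0,0,0,-0.044,-0.136,0,0],[0,0,0,-0.085,-0.116,0,0]]]}}

```text
time: 3.85
tool_pos: [0.596, 0.0564, 0.0641]
tcp_rot: [3.14, -0.0, 0.01]
wrist_force: [2.9, -3.2, 6.1]
width: 0.001
grip_force: 2.7
```

>>> {"op": "play_rows", "data": {"moves": [[[0,0,0,0,0,0,0],[0,0,0,-0.104,-0.1,0,0],[0,0,0,-0.109,-0.094,0,0],[0,0,0,0,0,0,0],[0,0,0,0,0,0,0]]]}}

```text
time: 4.27
tool_pos: [0.5718, 0.0777, 0.0634]
tcp_rot: [-3.14, -0.0, -0.003]
wrist_force: [-0.5, 2.9, 5.9]
width: 0.002
grip_force: 2.8
```

At seam4 (target 572.9, 77.1). On to 5 and 6.

>>> {"op": "play_rows", "data": {"moves": [[[0,0,0,-0.1,-0.088,0,0],[0,0,0,-0.103,-0.1,0,0],[0,0,0,0,0,0,0],[0,0,0,-0.085,-0.115,0,0],[0,0,0,0,0,0,0]]]}}

```text
time: 4.68
tool_pos: [0.5432, 0.108, 0.0634]
tcp_rot: [-3.141, -0.0, -0.005]
wrist_force: [-0.7, 2.9, 5.9]
width: -0.001
grip_force: 2.9
```

>>> {"op": "play_rows", "data": {"moves": [[[0,0,0,-0.044,-0.136,0,0],[0,0,0,0,0,0,0],[0,0,0,0,0,0,0]]]}}

```text
time: 4.93
tool_pos: [0.5389, 0.1215, 0.0632]
tcp_rot: [-3.141, -0.0, -0.004]
wrist_force: [-0.2, 2.6, 4.7]
width: -0.002
grip_force: 2.8
```

>>> {"op": "play_rows", "data": {"moves": [[[0,0,0,0.018,-0.142,0,0],[0,0,0,0.063,-0.129,0,0],[0,0,0,0,0,0,0],[0,0,0,0.083,-0.118,0,0],[0,0,0,0,0,0,0]]]}}

```text
time: 5.35
tool_pos: [0.5551, 0.1604, 0.0627]
tcp_rot: [-3.141, -0.001, -0.001]
wrist_force: [-0.7, 3.1, 5.7]
width: 0.003
grip_force: 2.9
```

>>> {"op": "play_rows", "data": {"moves": [[[0,0,0,0.09,-0.11,0,0],[0,0,0,0,0,0,0],[0,0,0,0,0,0,0]]]}}

```text
time: 5.6
tool_pos: [0.564, 0.1712, 0.0628]
tcp_rot: [-3.141, -0.0, -0.002]
wrist_force: [-0.7, 0.8, 6.4]
width: -0.002
grip_force: 2.9
```

>>> {"op": "play_rows", "data": {"moves": [[[0,0,0,0,0,-0.05,0],[0,0,0,0,0,-0.15,0],[0,0,0,0,0,-0.4,0],[0,0,0,-0.2,-0.33,0,0],[0,0,0,-0.2,-0.33,0,0]]]}}

```text
time: 6.02
tool_pos: [0.526, 0.2362, 0.1252]
tcp_rot: [-3.14, 0.007, -0.009]
wrist_force: [0.4, -0.1, 0.6]
width: -0.002
grip_force: 0.0
```

>>> {"op": "play_rows", "data": {"moves": [[[0,0,0,-0.2,-0.33,0,0],[0,0,0,-0.2,-0.33,0,0],[0,0,0,-0.2,-0.33,0,0],[0,0,0,-0.19,-0.33,0,0],[0,0,0,0,0,0,0]]]}}

```text
time: 6.43
tool_pos: [0.4408, 0.3727, 0.1219]
tcp_rot: [-3.14, -0.007, 0.003]
wrist_force: [0.6, -0.7, -0.1]
width: -0.003
grip_force: 0.0
```

>>> {"op": "play_rows", "data": {"moves": [[[0,0,0,0.035,0.015,0.2,0],[0,0,0,0,0,0.12,0],[0,0,0,0,0,0.03,0],[0,0,0,0,0,0,0],[0,0,0,0,0,0,0]]]}}

```text
time: 6.85
tool_pos: [0.4481, 0.3659, 0.0866]
tcp_rot: [3.141, -0.002, -0.002]
wrist_force: [0.1, -0.7, 0.2]
width: -0.002
grip_force: 0.0
```

>>> {"op": "play_rows", "data": {"moves": [[[0,0,0,0,0,0.03,0],[0,0,0,0,0,0,0]]]}}

```text
time: 7.02
tool_pos: [0.4491, 0.3667, 0.0845]
tcp_rot: [-3.141, 0.001, -0.002]
wrist_force: [0.3, -0.3, 2.1]
width: 0.0
grip_force: 1.0
```

>>> {"op": "play_rows", "data": {"moves": [[[0,0,0,-0.03,-0.03,0,0],[0,0,0,0,0,0.02,0],[0,0,0,0,0,0,0]]]}}

```text
time: 7.27
tool_pos: [0.4458, 0.3703, 0.0825]
tcp_rot: [-3.141, 0.0, -0.002]
wrist_force: [1.8, -0.6, 3.1]
width: -0.002
grip_force: 1.6
```

>>> {"op": "play_rows", "data": {"moves": [[[0,0,0,0,0,0.02,0],[0,0,0,0,0,0,0]]]}}

```text
time: 7.43
tool_pos: [0.4458, 0.3703, 0.0804]
tcp_rot: [-3.141, 0.0, -0.002]
wrist_force: [0.8, -0.2, 4.5]
width: -0.003
grip_force: 2.2
```

>>> {"op": "play_rows", "data": {"moves": [[[0,0,0,0,0,0.02,0],[0,0,0,0,0,0,0],[0,0,0,0,0,0,0]]]}}

```text
time: 7.68
tool_pos: [0.4459, 0.3704, 0.0796]
tcp_rot: [-3.141, 0.0, -0.002]
wrist_force: [-1.1, -1.2, 10.4]
width: -0.0
grip_force: 5.5
```

The z reading stalled at 0.0796 and the force jumped to 10 N, so the button is on its stop. I'll release it and lift clear.

>>> {"op": "play_rows", "data": {"moves": [[[0,0,0,0,0,-0.1,0],[0,0,0,0,0,-0.4,0],[0,0,0,0,0,-0.4,0],[0,0,0,0,0,-0.4,0],[0,0,0,0,0,0,0]]]}}

```text
time: 8.1
tool_pos: [0.4489, 0.373, 0.2174]
tcp_rot: [-3.133, 0.0, -0.017]
wrist_force: [1.3, -0.4, 1.6]
width: 0.002
grip_force: 0.0
```

```bash
python3 - <<'E'
from workcell import bot, vision
import cv2
c=vision.read_camera("top")["image"]
cv2.imwrite("pics/end.png",cv2.resize(c[120:290,150:480,::-1],None,fx=2.4,fy=2.4))
s=bot.read_state();print(s["time"],s["tool_pos"],s["wrist_force"])
E
```

```text
8.15 [0.44770513 0.37205695 0.21387873] [ 0.64071012  0.15973737 -0.44572211]
```

View pics/end.png

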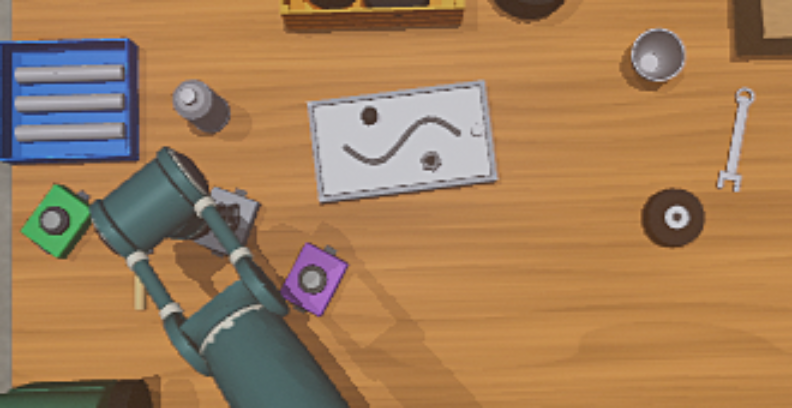

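The cover (402,140), nut (430,160), plug (369,116) and canister (195,100) are all where they were, and the arm is clear. I'm handing the job in.

```bash
python3 -c "
from workcell import bot
print(bot.finish_job())"
```

```text
the job is handed in; nothing more can be done
None
```

I traced the bead from the boss end through all nine points at about 5–6 N. I then pressed the grey counter's button to its stop and released it, and handed the job in at about 8 s; no verdict came back.

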